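# Swap the bottle on the lab stirrer

## Task

Clear the finished white red-capped jar off the stirrer and stand it upright in the steel spill tray, then take the blue-capped bottle out of the sloping draining rack, stand it upright in the middle of the stirrer's round plate, and push the green start button fully down. Set the bottles down without dropping or tipping them, and leave the other bottles, the small pot and the beaker where they are.

Things in the scene. Friction and masses are not known exactly. Their poses are not given: they have to be found in the camera images.
- white_jar: white plastic jar, 64 mm wide and 95 mm tall in all, 0.2 kg; its red round screw cap is 54 mm wide and covers the top 23 mm, the shoulder below it starting at 60 mm height. Starts upright on the stirrer's plate. Origin: centre of the underside, z up through the cap
- blue_bottle: clear glass bottle, white band, blue screw cap; 56 mm wide, 105 mm tall in all, 0.22 kg; cap 48 mm wide, the top 25 mm; below it a 32 mm neck, the shoulder widening to 56 mm at 58 mm height. Starts in either of the rack's two bays, leaning 32 degrees from vertical, cap towards the robot. Origin: centre of the underside, z along the bottle through the cap
- yellow_bottle: amber glass bottle of the same shape and size with a yellow cap, in the other bay of the rack, leaning likewise: leave it there. Origin: centre of the underside, z through the cap
- rack: fixed draining rack: blue 150 x 230 mm base with two white sloping cradles, 110 mm apart along its y, that hold a bottle by its underside and by two rests against its lower 58 mm, leaning towards the rack's -x. Origin: centre of the base's underside; -x is the front (towards the robot), z up
- stirrer: fixed white magnetic stirrer, housing 220 (x) x 160 (y) x 75 mm high, with a round white plate on top and a green button near its front edge. Origin: centre of the underside; -x is the front, z up
- plate (a point): centre of the top face of the stirrer's round plate: a flat disc 126 mm across, 85 mm above the table, its rim 10 mm above the housing
- start (a joint): start button travel, 0 up, 0.006 m fully down; springs back; about 4 N to push fully down
- start_top (a point): centre of the top of the green start button (28 mm across), on the housing's top 120 mm in front (-x of the stirrer) of the plate's centre; pressed straight down
- tray: fixed steel spill tray, 260 (x) x 150 (y) mm outside, walls 5 mm thick and 16 mm high, floor 5 mm above the table. Origin: centre of the underside, z up
- small_pot: small amber pot with black lid, 46 mm wide and 46 mm tall, standing somewhere along the tray's x axis: leave it. Origin: centre of the underside
- beaker: clear open beaker, 66 mm wide, 80 mm tall, on the bench beyond the stirrer: leave it. Origin: centre of the underside
- wash_bottle: white bottle with blue cap, 68 mm wide, 170 mm tall, standing upright on the bench beyond the stirrer: not the bottle wanted, leave it. Origin: centre of the underside

How it is judged (in metres and radians):
On the way, in this order (a step that is already met when the one before it is completed fails the run):
1. the white jar stands upright on the tray's floor, wholly inside the tray, let go and at rest (x of white_jar in the frame of tray between -0.095 and 0.095 m and y of white_jar in the frame of tray between -0.04 and 0.04 m and z of white_jar in the frame of tray between 0.001 and 0.009 m and angle between white_jar's own z axis and vertical below 0.07 rad and linear speed of white_jar below 0.03 m/s and contact force between the fingers and white_jar below 0.05 N), for 0.2 s.
2. then the blue-capped bottle stands upright on the stirrer's plate, within 15 mm of the plate's centre, let go and at rest (horizontal distance between blue_bottle and plate below 0.015 m and z of blue_bottle in the frame of plate between -0.004 and 0.004 m and angle between blue_bottle's own z axis and vertical below 0.07 rad and linear speed of blue_bottle below 0.03 m/s and contact force between the fingers and blue_bottle below 0.05 N), for 0.2 s.
3. then the start button is pushed fully down (at least 4.5 mm) with the fingers (value of joint start above 0.0045 m and contact force between the fingers and start above 0.5 N), for 0.1 s.
At the end, for the whole second after the job is handed in: The white jar stands upright on the tray's floor, wholly inside its walls; the blue-capped bottle stands upright on the stirrer's plate, its axis within 15 mm of the plate's centre; both within 4 degrees, let go and at rest; the start button, pushed after that, is up again (all of step 1 and all of step 2 and value of joint start below 0.002 m); the robot touches nothing.
It fails at once if the white jar leans more than 30 degrees (angle between white_jar's own z axis and vertical above 0.524 rad).
It fails at once if the blue-capped bottle leans more than 50 degrees (angle between blue_bottle's own z axis and vertical above 0.873 rad).
It fails at once if the white jar is dropped: out of the fingers it moves faster than 0.5 m/s (a fall of over 12 mm) (contact force between the fingers and white_jar below 0.05 N and linear speed of white_jar above 0.5 m/s).
It fails at once if the blue-capped bottle is dropped: out of the fingers it moves faster than 0.5 m/s (a fall of over 12 mm) (contact force between the fingers and blue_bottle below 0.05 N and linear speed of blue_bottle above 0.5 m/s).
It fails at once if the yellow-capped bottle, the small pot, the beaker or the wash bottle is moved more than 15 mm (distance of any of yellow_bottle, small_pot, beaker, wash_bottle from where it was at the start of the episode above 0.015 m).
It also fails if it takes over 69 s, if anything falls off the work surface, if the arm or the gripper's body presses on something with over 40 N, if the wrist force passes 120 N, or if a joint passes its speed limit or range.

## Robot

A 6-joint arm with a two-finger parallel gripper is mounted at the origin on the work surface. World frame = base frame: x ahead of the robot, y to its left, z up, the work surface at z = 0. Lengths are in mm, angles in rad, forces in N, time in s.
With the tool pointing down it reaches from about 350 to 875 mm from the base axis. Payload 4.2 kg.
Tool frame: the origin (TCP) lies on the mounting face of the last link; the fingertips stand 173 mm ahead of it and the grasp point (between the pads) lies grip_point_offset ahead of it (grip_point_offset is the distance from the TCP to the grasp point, in mm); z points along the fingers, y is the line along which they close (so a half turn about z gives the same grasp; the last joint's range is limited). The gripper opens to 85 mm and grips with 20 to 120 N. Pads are 22 mm wide; open, the fingers measure 114 mm over their backs; the gripper's body (76 mm by 85 mm) begins 54 mm behind the grasp point. The pads swing forward as they close: fully open they stand 13 mm farther back than shut.
Start: joints at [1.388, 0.385, 0.008, 0, -1.194, -0.259], TCP at [267.196, 564.983, 404.712] pointing down, gripper open.
Joint ranges: [-3.14, 3.14], [-1.21, 2.06], [-1.07, 1.41], [-3.16, 2.05], [-2.99, -0.16], [-3.1, 3.1]. Speed limits (rad/s): [2.79, 2.79, 3.14, 3.14, 3.14, 3.14].

## Interface

Orientations are given as a unit quaternion [x, y, z, w].
In Python, from bench import read_state, get_image, job_done, recognise, place_of, grip_point_offset gives the robot as it stands. The module is installed in compiled form; this text tells all that it offers.
- The arm moves only by the tool carry_out, never from a script. Its arguments are lists of equal length, an entry for each row: "slide": the shift along the tool's x, y, z in m, a list of three; "roll": the turn about the tool's z in degrees; "claw": the finger opening in m, from 0 to 0.0854. A call has 1 to 8 rows; each row is the pose to reach, as a shift and turn from the pose commanded when the call began, along the tool's axes at that moment; what a row does not reach only later rows make up. A row lasts 1/8 s, in which the tool goes at most 62.5 mm and 10.7 degrees, less where a joint would pass 70% of its speed; a pose out of reach is approached as far as the arm can. A call with a gripper value outside its range is refused whole. The fingers move at their own pace and stop on an object; the grip force is fixed at half the most. Time passes only in rows, so rows that repeat a pose let the fingers close. It gives the time, the measured TCP pose, the force, the opening and the grip force at its end, in the units of the state.
- read_state(): the state, without advancing time (a new reading comes with each control period).
- get_image(name): name is "scene" or "top" or "wrist"; returns a dict with "img" (420x560x3 uint8, red, green, blue), "z_map" (420x560 float32, mm along the optical axis (not along the pixel's ray), 0 where there is no reading), "mtx" (3x3 intrinsics, pixels), "k1" (the pictures are not rectified: a ray, as slopes to the right and down, at radius r is drawn at 1 + k1 r^2 times it, then the intrinsics apply), "world_from_camera" (4x4, takes a point from camera to world coordinates); the wrist camera has in their place "T_tool_cam" (4x4, takes a point from camera to tool coordinates, whose origin is the TCP and whose axes are the flange's). Camera axes: x right, y up, looking along -z (the intrinsics and any distortion apply to the point x, -y, -z); pixel columns grow to the right and rows downward; lengths in mm; the calibration is good to about 2 mm. A picture is of the moment at which its call begins: read the wrist's pose just before it.
- job_done(): hands the job in; it is judged then, once.
Trained networks look in a picture, given as the dict that the camera call returned (one of the last four; its "shot" number tells which), for a name from the list of things; names that differ only in an ending like _2 or _b are one class to them, and where a whole thing is asked for, a point or a joint stands for the part that bears it (a point fixed in the world has none). Each returns a list of dicts, best first, with "conf" (0 to 1); they miss things now and then, are a little off and sometimes report something else, mostly with a low value. They report only what shows in the picture. A call takes as long as a camera call.
- recognise(picture, thing): "at" ([column, row] in pixels, amid what is visible of it).
- place_of(picture, thing): "at" ([column, row] in pixels: a listed point, or the origin of a listed thing).
The state is a dict: "clock": time; "joints": joint angles; "joint_vel": joint speeds; "joint_efforts": joint torques, N m; "position": TCP position; "ee_rot": TCP orientation; "contact_force": force on the tool from outside, world axes, zero at the start; "wrist_torque": the same for the moment, N m; "gripper_width": finger opening in mm; "grasp_force": force on a finger pad.
Only numpy, scipy, OpenCV 4.12 (cv2) and the standard library are available. Lean on these libraries where they do the work, as an engineer would, in place of code of your own. Each camera call takes 0.05 s, during which the arm holds its last target. There are 200 camera calls.

## Working session

There is one attempt and no reset: what is moved stays moved. The work goes in short steps, Python scripts to look and compute and a tool call to move; the robot and the scene stay as the last step left them, time stands still between calls to the robot, and variables do not carry over. Pictures are saved under pics/ and viewed, at most 10 in all, crops included, and the job is handed in when it is done.

Besides the shell and the picture viewer there is one more tool, called after ">>>" by a JSON object that holds its "api" and its "payload". carry_out: Moves the arm, as the interface text tells. Its arguments: {"type":"object","properties":{"slide":{"type":"array"},"roll":{"type":"array"},"claw":{"type":"array"}},"required":["slide","roll","claw"]}

```bash
mkdir -p pics
cat > h.py <<'E'
import numpy as np, cv2
from bench import *
from scipy.spatial.transform import Rotation as R
def save(p,n): cv2.imwrite('pics/'+n,cv2.cvtColor(p["img"],cv2.COLOR_RGB2BGR))
def W(p,st=None):
    if "world_from_camera" in p: return np.array(p["world_from_camera"])
    T=np.eye(4);T[:3,:3]=R.from_quat(st["ee_rot"]).as_matrix();T[:3,3]=st["position"]
    return T@np.array(p["T_tool_cam"])
def ray(p,uv):
    K=np.array(p["mtx"]);q=np.array([(uv[0]-K[0,2])/K[0,0],(uv[1]-K[1,2])/K[1,1]])
    s=q.copy()
    for _ in range(10): s=q/(1+p["k1"]*(s@s))
    return np.array([s[0],-s[1],-1.])
def at_depth(p,uv,st=None):
    u,v=int(round(uv[0])),int(round(uv[1]));d=p["z_map"][max(v-2,0):v+3,max(u-2,0):u+3];d=d[d>0]
    if len(d)==0:return None
    T=W(p,st);return T[:3,:3]@(ray(p,uv)*np.median(d))+T[:3,3]
def at_z(p,uv,z,st=None):
    T=W(p,st);r=T[:3,:3]@ray(p,uv);return T[:3,3]+r*(z-T[2,3])/r[2]
def cloud(p,st=None):
    K=np.array(p["mtx"]);h,w=p["z_map"].shape
    uu,vv=np.meshgrid(np.arange(w,dtype=float),np.arange(h,dtype=float))
    q=np.stack([(uu-K[0,2])/K[0,0],(vv-K[1,2])/K[1,1]],-1);s=q.copy()
    for _ in range(10): s=q/(1+p["k1"]*(s**2).sum(-1,keepdims=True))
    d=p["z_map"];c=np.stack([s[...,0]*d,-s[...,1]*d,-d],-1);T=W(p,st)
    return c@T[:3,:3].T+T[:3,3]
E
python3 - <<'E'
from h import *
np.set_printoptions(precision=1,suppress=True)
st=read_state();print(st["position"],st["ee_rot"],grip_point_offset() if callable(grip_point_offset) else grip_point_offset,st["gripper_width"])
print(R.from_quat(st["ee_rot"]).as_matrix())
for n in["scene","top"]:
    p=get_image(n);save(p,n+".png");print(n,W(p)[:3,3])
    for t in["white_jar","blue_bottle","yellow_bottle","rack","stirrer","plate","start_top","tray","small_pot","beaker","wash_bottle"]:
        for f in(recognise,place_of):
            try:
                for r in f(p,t)[:2]:print(t,f.__name__,np.array(r["at"]),round(r["conf"],2),at_depth(p,r["at"]),end=' | ')
            except Exception as e:print(t,f.__name__,e,end=' ')
        print()
E
```

```text
[267.1 564.8 403.6] [ 1.  -0.2 -0.   0. ] 154.70000000000002 85.62853059246062
[[ 0.9 -0.4 -0. ]
 [-0.4 -0.9 -0. ]
 [ 0.   0.  -1. ]]
scene [1007.2  530.9  986.5]
white_jar call [270.8 183.8] 0.77 [597.6  -3.8 153.3] | white_jar call [269.1 194.8] 0.7 [604.6  -1.4 118. ] | 
blue_bottle call [354.5 262.9] 0.78 [558.4 258.2  98. ] | blue_bottle call [250.7 302.6] 0.51 [805.3 199.6 112.8] | blue_bottle call [348.5 278.3] 0.75 [582.1 270.   68.4] | 
yellow_bottle call [400.8 278.9] 0.78 [503.5 351.4  97.3] | yellow_bottle call [355.2 264.1] 0.41 [558.8 261.1  97.1] | yellow_bottle call [390.7 298.4] 0.66 [533.6 362.7  54. ] | 
rack call [371.1 303. ] 0.86 [554.1 333.    4.2] | 
stirrer call [286.2 198. ] 0.86 [560.8  12.5  84.7] | stirrer call [172.6 193.2] 0.42 [ 770.9 -214.9   34.7] | stirrer call [279.6 201.3] 0.78 [580.5  10.5  84.6] | 
plate call [284.9 198.2] 0.58 [563.5  10.7  84.2] | plate call [270.8 196.4] 0.56 [601.9   2.  112.9] | plate call [253.9 311.5] 0.42 [803.3 206.5  75.3] | 
start_top call [301.  161.1] 0.45 [458. -54.  96.] | start_top call [300.6 160.6] 0.58 [458.2 
[... 1182 characters left out ...]
244.] 0.89 [539.6 -35.9  83.6] | 
plate call [297.2 253.2] 0.73 [516.3 -49.1  75.6] | plate call [291.3 230. ] 0.78 [568.6 -30.3 179.4] | 
start_top call [303.7 275.8] 0.57 [460.2 -62.9  95.8] | start_top call [301.8 278.3] 0.69 [454.2 -58.   95.4] | 
tray call [413.6 260.1] 0.58 [ 493.1 -372.1    3.9] | tray call [414.3 257. ] 0.64 [ 501.5 -374.4    3.9] | tray call [291.  243.9] 0.42 [539.9 -33.4  83.6] | 
small_pot call [416.5 243.2] 0.64 [ 537.8 -365.5   50. ] | 
beaker call [346.9 158.7] 0.59 [ 778.6 -198.5    4.3] | beaker call [342.3 163.9] 0.88 [ 749.6 -174.1   63.7] | 
wash_bottle call [211.  154.8] 0.85 [764.8 164.7 114. ] | wash_bottle call [215.7 158.5] 0.81 [761.9 156.7  87.9] |
```

View pics/top.png

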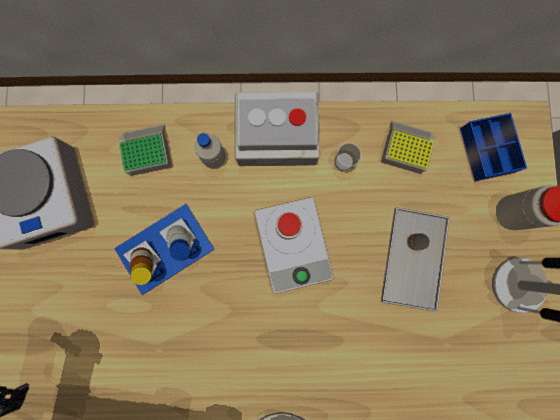

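View pics/scene.png

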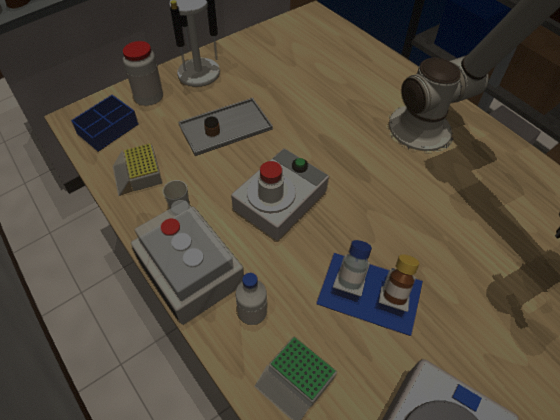

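Run:
```python
from h import *
np.set_printoptions(precision=1,suppress=True)
C=[];I=[]
for n in["top","scene"]:
    p=get_image(n);c=cloud(p);m=p["z_map"]>0
    hsv=cv2.cvtColor(p["img"],cv2.COLOR_RGB2HSV).astype(int);H,S,V=hsv[...,0],hsv[...,1],hsv[...,2]
    def rep(name,mm):
        mm=mm&m
        q=c[mm]
        if len(q)<5:print(n,name,len(q));return
        (cx,cy),sz,a=cv2.minAreaRect(q[:,:2].astype(np.float32))
        print(n,name,len(q),q.mean(0),'rect',np.array([cx,cy]),np.array(sz),round(a,1),'z',np.percentile(q[:,2],[5,50,95]))
    x,y,z=c[...,0],c[...,1],c[...,2]
    rep('plate',(abs(z-84)<5)&(abs(y+20)<100)&(abs(x-570)<85)&(S<60)&(V>150))
    rep('redtop',((H<8)|(H>172))&(S>120)&(z>172)&(abs(x-570)<60))
    rep('red',((H<8)|(H>172))&(S>120)&(z>150)&(abs(x-570)<60))
    rep('house',(abs(z-74)<6)&(abs(y+40)<150)&(abs(x-540)<160))
    rep('green',(H>45)&(H<85)&(S>100)&(z>78)&(z<110))
    rep('blue',(H>95)&(H<125)&(S>100)&(z>70)&(x<650)&(abs(y-250)<70))
    rep('yel',(H>18)&(H<35)&(S>150)&(z>70)&(x<650))
    rep('base',(H>95)&(H<125)&(S>80)&(z<20)&(y>100)&(x<700))
    rep('tray',(z>10)&(z<22)&(abs(x-500)<190)&(abs(y+370)<130))
    rep('pot',(z>40)&(z<56)&(abs(x-500)<190)&(abs(y+370)<130))
```

```text
top plate 1290 [574.3 -34.2  83.8] rect [565.3 -26.2] [142.7 153.8] 27.5 z [80.8 83.8 86.7]
top redtop 757 [ 594.5 -308.1  182.7] rect [ 593.8 -329.2] [ 51.5 659.3] 2.0 z [176.4 180.4 190.5]
top red 765 [ 594.2 -305.8  182.5] rect [ 593.8 -329.2] [ 51.5 659.3] 2.0 z [176.2 180.3 190.5]
top house 3154 [520.2 -44.   73.8] rect [539.4 -41.1] [219.9 159.6] 12.4 z [70.4 73.9 77.1]
top green 99 [461.3 -57.   95.2] rect [461.6 -57. ] [25.5 24.5] 44.3 z [88.3 95.6 98.5]
top blue 337 [529.3 239.3 120.2] rect [530.3 241.2] [50.4 47.2] 39.3 z [109.7 120.1 130.4]
top yel 400 [461.5 289.3 130. ] rect [417.8 -48. ] [ 248.  1174.6] 6.6 z [108.2 120.4 198.5]
top base 2553 [540.9 301.8   4.9] rect [535.3 309.3] [149.  229.5] 31.7 z [1.5 4.9 8.4]
top tray 646 [ 498.  -374.8   14.1] rect [ 497.6 -375.6] [153.7 261.2] 78.9 z [10.7 14.  17.6]
top pot 226 [ 543.3 -376.1   49.3] rect [ 543.9 -376.6] [43.3 42.7] 73.9 z [44.  49.7 52.7]
scene plate 0
scene redtop 584 [ 595.1 -301.   182.8] rect [ 594.2 -349.6] [ 53.1 708.2] 1.8 z [175.8 180.5 191.3]
scene red 653 [ 595.3 -269.9  181. ] rect [ 594.2 -349.5] [ 53.1 708.4] 1.8 z [165.  179.8 191.2]
scene house 2092 [532.6 -22.9  73.9] rect [539.  -37.3] [222.4 160.9] 12.6 z [70.2 73.9 77.5]
scene green 74 [462.9 -54.   95.1] rect [461.8 -54.4] [25.6 25. ] 58.6 z [90.4 95.5 98.6]
scene blue 295 [536.4 247.4 120.8] rect [531.5 244.3] [48.  42.5] 35.5 z [111.8 120.5 130.1]
scene yel 407 [457.3 203.3 141.9] rect [210.2 -98.8] [1240.9  574.8] 89.8 z [111.9 122.9 299.3]
scene base 3170 [552.1 321.6   5.2] rect [535.8 311.6] [150.9 227.9] 31.7 z [1.9 5.  8.6]
scene tray 487 [ 504.7 -365.7   14.1] rect [ 496.8 -374. ] [156.4 263.6] 78.8 z [10.5 13.9 18.6]
scene pot 133 [ 545.4 -372.8   49.3] rect [ 545.  -374.9] [41.6 40.6] 59.2 z [41.9 49.7 54.2]
```

The top view shows the jar's red cap at (289,224) on the stirrer, the green button at (302,276), the blue-capped bottle at (180,242) and yellow at (142,268) in the rack, and the tray at (415,258) with the pot at (418,241). The scene view agrees: blue cap at (360,250), yellow at (406,266).

```bash
cat >> h.py <<'E'
def slide_to(st,g):
    """slide (m, tool axes) that brings the grasp point to world g (mm)"""
    M=R.from_quat(st["ee_rot"]).as_matrix();o=grip_point_offset() if callable(grip_point_offset) else grip_point_offset
    return M.T@(np.array(g)-(np.array(st["position"])+M[:,2]*o))/1000
E
python3 - <<'E'
from h import *
np.set_printoptions(precision=3,suppress=True)
st=read_state();M=R.from_quat(st["ee_rot"]).as_matrix()
print('yaw tool x',np.degrees(np.arctan2(M[1,0],M[0,0])), 'j',np.degrees(st["joints"]))
for n in["top","scene"]:
    p=get_image(n);c=cloud(p);H,S,V=[a.astype(int) for a in cv2.split(cv2.cvtColor(p["img"],cv2.COLOR_RGB2HSV))]
    x,y,z=c[...,0],c[...,1],c[...,2]
    m=(p["z_map"]>0)&((H<8)|(H>172))&(S>120)&(z>170)&(abs(x-570)<60)&(abs(y+20)<80)
    print(n,m.sum(),c[m].mean(0),cv2.minEnclosingCircle(c[m][:,:2].astype(np.float32)))
print(slide_to(st,[576,-25,230]))
E
```

```text
yaw tool x -25.312393327316176 j [ 79.504  22.04    0.451  -0.    -68.413 -14.816]
top 404 [583.13  -25.485 178.848] ((583.3660278320312, -25.458606719970703), 26.465749740600586)
scene 332 [585.068 -21.118 178.382] ((583.6100463867188, -23.470155715942383), 28.12860107421875)
[0.531 0.401 0.02 ]
```

>>> {"api": "carry_out", "payload": {"slide": [[0.05, 0.037, 0], [0.1, 0.074, 0], [0.15, 0.111, 0], [0.2, 0.148, 0], [0.25, 0.185, 0], [0.3, 0.222, 0], [0.35, 0.259, 0], [0.4, 0.296, 0]], "roll": [0, 0, 0, 0, 0, 0, 0, 0], "claw": [0.085, 0.085, 0.085, 0.085, 0.085, 0.085, 0.085, 0.085]}}

```text
clock: 3.5
position: [502.8, 124.5, 405.2]
ee_rot: [0.976, -0.219, 0.0, -0.0]
contact_force: [1.1, 0.8, 0.3]
gripper_width: 84.9
grasp_force: 0.0
```

>>> {"api": "carry_out", "payload": {"slide": [[0.046, 0.034, 0], [0.092, 0.068, 0], [0.138, 0.101, 0], [0.138, 0.101, 0], [0.138, 0.101, 0]], "roll": [0, 0, 0, 0, 0], "claw": [0.085, 0.085, 0.085, 0.085, 0.085]}}

```text
clock: 4.12
position: [583.7, -24.1, 404.5]
ee_rot: [0.976, -0.219, -0.0, -0.0]
contact_force: [-1.5, -0.1, -0.1]
gripper_width: 85.1
grasp_force: 0.0
```

```bash
cat > jar.py <<'E'
from h import *
np.set_printoptions(precision=4,suppress=True)
st=read_state();p=get_image("wrist");save(p,"w1.png");c=cloud(p,st)
H,S,V=[a.astype(int) for a in cv2.split(cv2.cvtColor(p["img"],cv2.COLOR_RGB2HSV))]
m=(p["z_map"]>0)&((H<8)|(H>172))&(S>120)&(abs(c[...,2]-178)<14)
print(st["position"],m.sum(),c[m].mean(0),cv2.minEnclosingCircle(c[m][:,:2].astype(np.float32)))
print('f',st["contact_force"],st["wrist_torque"],slide_to(st,[*cv2.minEnclosingCircle(c[m][:,:2].astype(np.float32))[0],169]))
E
python3 jar.py
```

```text
[583.6681 -24.058  404.4742] 5168 [583.9951 -25.4603 179.3576] ((581.640869140625, -24.67772674560547), 26.903589248657227)
f [-1.5328 -0.0903 -0.1186] [-0.0325 -0.0223  0.0106] [-0.0014  0.0014  0.0808]
```

>>> {"api": "carry_out", "payload": {"slide": [[-0.001, 0.001, 0.04], [-0.001, 0.001, 0.07], [-0.001, 0.001, 0.08], [-0.001, 0.001, 0.08], [-0.001, 0.001, 0.08], [-0.001, 0.001, 0.08], [-0.001, 0.001, 0.08], [-0.001, 0.001, 0.08]], "roll": [0, 0, 0, 0, 0, 0, 0, 0], "claw": [0.085, 0.085, 0.085, 0.085, 0.03, 0.03, 0.03, 0.03]}}

```text
clock: 5.18
position: [583.0, -24.4, 326.5]
ee_rot: [0.976, -0.219, 0.002, -0.0]
contact_force: [-1.1, -0.4, 5.9]
gripper_width: 52.2
grasp_force: 63.3
```

>>> {"api": "carry_out", "payload": {"slide": [[0, 0, 0], [0, 0, 0], [0, 0, -0.003], [0, 0, -0.01], [0, 0, -0.03], [0, 0, -0.05], [0, 0, -0.06], [0, 0, -0.06]], "roll": [0, 0, 0, 0, 0, 0, 0, 0], "claw": [0.03, 0.03, 0.03, 0.03, 0.03, 0.03, 0.03, 0.03]}}

```text
clock: 6.18
position: [582.4, -24.4, 385.1]
ee_rot: [0.976, -0.219, 0.0, -0.0]
contact_force: [-0.7, 0.1, -1.6]
gripper_width: 52.3
grasp_force: 62.9
```

Run:
```python
from h import *
np.set_printoptions(precision=4,suppress=True)
st=read_state();print(st["position"],st["gripper_width"],st["grasp_force"],st["contact_force"])
p=get_image("scene");save(p,"s2.png")
a=np.radians(-11.1);X=np.array([np.cos(a),np.sin(a)]);t=np.array([497.3,-374.8])-48*X
pt=np.array(st["position"])[:2];M=R.from_quat(st["ee_rot"]).as_matrix()
print(t,M.T@np.array([*(t-pt),0])/1000)
```

```text
[582.4196 -24.4016 385.1023] 52.32549659290746 62.92556047439575 [-0.6518  0.0857 -1.5599]
[ 450.198  -365.5589] [ 0.0264  0.3649 -0.0003]
```

View pics/s2.png

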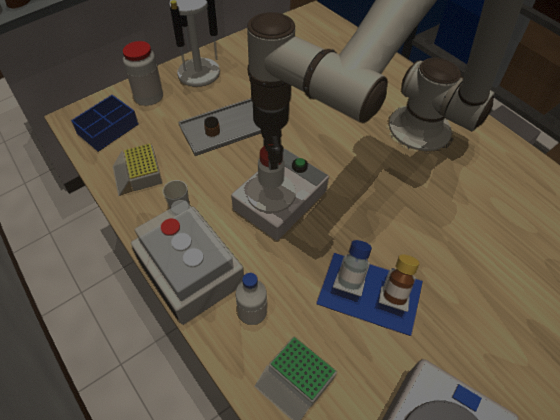

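The jar hangs upright in the fingers at (268,170), clear of the plate.

>>> {"api": "carry_out", "payload": {"slide": [[0.002, 0.025, 0], [0.005, 0.08, 0], [0.009, 0.135, 0], [0.013, 0.19, 0], [0.018, 0.245, 0], [0.022, 0.3, 0], [0.025, 0.345, 0], [0.026, 0.365, 0]], "roll": [0, 0, 0, 0, 0, 0, 0, 0], "claw": [0.03, 0.03, 0.03, 0.03, 0.03, 0.03, 0.03, 0.03]}}

```text
clock: 7.22
position: [448.7, -367.3, 383.3]
ee_rot: [0.975, -0.22, -0.001, -0.0]
contact_force: [0.6, 0.9, -2.3]
gripper_width: 52.1
grasp_force: 63.1
```

>>> {"api": "carry_out", "payload": {"slide": [[0, 0, 0.02], [0, 0, 0.06], [0, 0, 0.1], [0, 0, 0.12], [0, 0, 0.13], [0, 0, 0.134], [0, 0, 0.134], [0, 0, 0.134]], "roll": [0, 0, 0, 0, 0, 0, 0, 0], "claw": [0.03, 0.03, 0.03, 0.03, 0.03, 0.03, 0.03, 0.03]}}

```text
clock: 8.22
position: [450.2, -365.6, 251.7]
ee_rot: [0.976, -0.219, 0.001, 0.0]
contact_force: [-0.2, -0.4, -0.8]
gripper_width: 52.0
grasp_force: 63.2
```

Run:
```python
from h import *
np.set_printoptions(precision=2,suppress=True)
st=read_state();print(st["position"],st["gripper_width"],st["grasp_force"],st["contact_force"])
p=get_image("scene");save(p,"s3.png")
```

```text
[ 450.19 -365.56  251.71] 51.97864313196031 63.190176486968994 [-0.17 -0.43 -0.84]
```

View pics/s3.png

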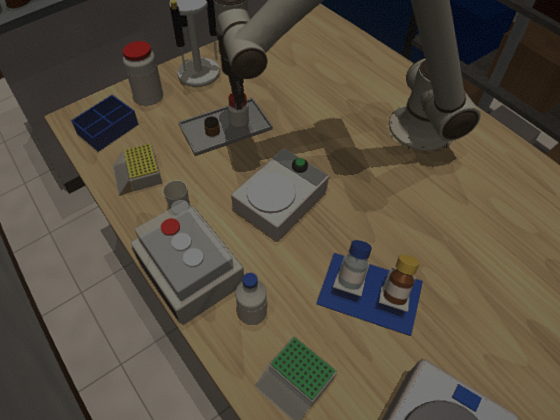

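The jar is in the tray at (237,112), next to the pot at (212,127), about 5 mm above the floor. I'll lower it slowly until it touches.

>>> {"api": "carry_out", "payload": {"slide": [[0, 0, 0.002], [0, 0, 0.004], [0, 0, 0.005], [0, 0, 0.006], [0, 0, 0.006]], "roll": [0, 0, 0, 0, 0], "claw": [0.03, 0.03, 0.03, 0.03, 0.03]}}

```text
clock: 8.9
position: [450.0, -365.5, 246.6]
ee_rot: [0.976, -0.219, 0.0, 0.0]
contact_force: [-3.2, 1.9, 9.0]
gripper_width: 52.4
grasp_force: 64.5
```

>>> {"api": "carry_out", "payload": {"slide": [[0, 0, -0.001], [0, 0, -0.001], [0, 0, -0.001], [0, 0, -0.001], [0, 0, -0.01], [0, 0, -0.05], [0, 0, -0.1], [0, 0, -0.14]], "roll": [0, 0, 0, 0, 0, 0, 0, 0], "claw": [0.056, 0.065, 0.08, 0.085, 0.085, 0.085, 0.085, 0.085]}}

```text
clock: 9.9
position: [449.9, -365.5, 387.6]
ee_rot: [0.976, -0.219, 0.001, 0.0]
contact_force: [-0.5, 0.4, 0.3]
gripper_width: 84.5
grasp_force: 0.0
```

Run:
```python
from h import *
np.set_printoptions(precision=3,suppress=True)
st=read_state();print(st["position"],np.degrees(st["joints"]))
p=get_image("top");c=cloud(p);H,S,V=[a.astype(int) for a in cv2.split(cv2.cvtColor(p["img"],cv2.COLOR_RGB2HSV))]
x,y,z=c[...,0],c[...,1],c[...,2]
m=(p["z_map"]>0)&((H<8)|(H>172))&(S>120)&(abs(z-98)<12)&(abs(x-450)<60)&(abs(y+366)<60)
if m.sum()>5:print('jar',m.sum(),c[m].mean(0),c[m].std(0),cv2.minEnclosingCircle(c[m][:,:2].astype(np.float32)))
# blue bottle: cap top plane
p=get_image("scene");save(p,"s4.png");C=[]
for q in(get_image("top"),p):
    c=cloud(q);H,S,V=[a.astype(int) for a in cv2.split(cv2.cvtColor(q["img"],cv2.COLOR_RGB2HSV))];x,y,z=c[...,0],c[...,1],c[...,2]
    m=(q["z_map"]>0)&(H>95)&(H<125)&(S>100)&(z>75)&(abs(x-540)<60)&(abs(y-250)<60);C.append(c[m])
for k in C:print(len(k),k.mean(0),k.min(0),k.max(0))
# fit capped cylinder with axis known: lean 32deg along rack -x (yaw psi)
from scipy.optimize import least_squares
P=np.vstack(C)
def sd(v):
    cx,cy,cz,psi=v;a=np.array([-np.sin(.5585)*np.cos(psi),-np.sin(.5585)*np.sin(psi),np.cos(.5585)])
    d=P-[cx,cy,cz];h=d@a;r=np.linalg.norm(d-np.outer(h,a),axis=1)
    q=np.stack([r-24,abs(h)-12.5],1)
    return np.linalg.norm(np.maximum(q,0),axis=1)+np.minimum(q.max(1),0)
s=least_squares(sd,[545,250,110,np.radians(31.7)],loss='soft_l1');print(s.x,np.degrees(s.x[3]),np.abs(s.fun).mean())
```

```text
[ 449.856 -365.503  387.618] [-23.084  18.337  -7.674   0.032 -63.847  87.772]
339 [529.372 239.424 120.012] [505.925 216.29   82.441] [554.874 274.578 132.509]
293 [536.233 247.361 120.778] [505.566 220.136 108.18 ] [555.338 268.677 134.835]
[530.537 242.727 108.988   0.533] 30.539532965601023 1.0924858386792222
```

>>> {"api": "carry_out", "payload": {"slide": [[-0.018, -0.057, 0], [-0.036, -0.114, 0], [-0.055, -0.171, 0], [-0.073, -0.228, 0], [-0.091, -0.286, 0], [-0.11, -0.343, 0], [-0.128, -0.4, 0], [-0.146, -0.457, 0]], "roll": [-7, -14, -21, -28, -35, -42, -50, -57], "claw": [0.085, 0.085, 0.085, 0.085, 0.085, 0.085, 0.085, 0.085]}}

```text
clock: 11.05
position: [512.9, 112.0, 384.0]
ee_rot: [0.961, 0.275, -0.001, 0.0]
contact_force: [-0.1, 0.3, 0.2]
gripper_width: 85.3
grasp_force: 0.0
```

Run:
```python
from h import *
np.set_printoptions(precision=4,suppress=True)
st=read_state();M=R.from_quat(st["ee_rot"]).as_matrix();print('yaw',np.degrees(np.arctan2(M[1,0],M[0,0])))
print(slide_to(st,[530.5,242.7,190]))
```

```text
yaw 31.934857070836518
[ 0.0844 -0.1016  0.0392]
```

>>> {"api": "carry_out", "payload": {"slide": [[0.03, -0.036, 0], [0.06, -0.072, 0], [0.084, -0.1015, 0.01], [0.084, -0.1015, 0.03], [0.084, -0.1015, 0.039], [0.084, -0.1015, 0.039]], "roll": [0, 0, 0, 0, 0, 0], "claw": [0.085, 0.085, 0.08, 0.075, 0.075, 0.075]}}

```text
clock: 11.8
position: [531.3, 240.1, 344.7]
ee_rot: [0.962, 0.273, -0.001, 0.001]
contact_force: [0.1, -0.3, 1.1]
gripper_width: 74.8
grasp_force: 0.0
```

Run:
```python
from h import *
np.set_printoptions(precision=4,suppress=True)
st=read_state();q=get_image("wrist");save(q,"w2.png");c=cloud(q,st);H,S,V=[a.astype(int) for a in cv2.split(cv2.cvtColor(q["img"],cv2.COLOR_RGB2HSV))];x,y,z=c[...,0],c[...,1],c[...,2]
m=(q["z_map"]>0)&(H>95)&(H<125)&(S>100)&(z>90)&(abs(x-540)<60)&(abs(y-250)<60);P=c[m]
print(len(P),P.mean(0))
from scipy.optimize import least_squares
def sd(v):
    cx,cy,cz,psi=v;a=np.array([-np.sin(.5585)*np.cos(psi),-np.sin(.5585)*np.sin(psi),np.cos(.5585)])
    d=P-[cx,cy,cz];h=d@a;r=np.linalg.norm(d-np.outer(h,a),axis=1)
    k=np.stack([r-24,abs(h)-12.5],1)
    return np.linalg.norm(np.maximum(k,0),axis=1)+np.minimum(k.max(1),0)
s=least_squares(sd,[530,243,109,np.radians(31.7)],loss='soft_l1');print(s.x,np.degrees(s.x[3]),np.abs(s.fun).mean())
print(st["position"],slide_to(st,s.x[:3]))
# jar check
p=get_image("top");c=cloud(p);H,S,V=[a.astype(int) for a in cv2.split(cv2.cvtColor(p["img"],cv2.COLOR_RGB2HSV))];x,y,z=c[...,0],c[...,1],c[...,2]
m=(p["z_map"]>0)&((H<8)|(H>172))&(S>120)&(abs(z-98)<12)&(abs(x-450)<60)&(abs(y+366)<60);print('jar',m.sum(),c[m].mean(0))
```

```text
5558 [533.4036 246.6069 151.7479]
[528.0705 243.3168 110.9863   0.5604] 32.11026904936996 28.927245913022617
[531.321  240.0787 344.7393] [-0.0005 -0.0046  0.0791]
jar 391 [ 450.6591 -364.5199   98.0818]
```

View pics/w2.png

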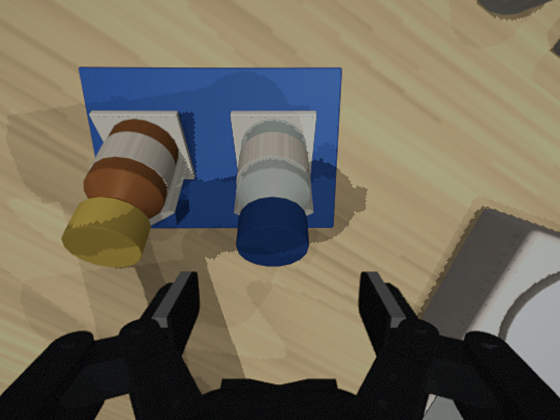

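The wrist view shows the blue cap at (272,232) between the fingers (tips at 190 and 370), with the yellow bottle well clear on the left. The top camera puts the jar upright in the tray.

>>> {"api": "carry_out", "payload": {"slide": [[0, -0.003, 0.03], [0, -0.003, 0.06], [0, -0.003, 0.075], [0, -0.003, 0.079], [0, -0.003, 0.079]], "roll": [0, 0, 0, 0, 0], "claw": [0.075, 0.075, 0.075, 0.075, 0.075]}}

```text
clock: 12.52
position: [530.3, 243.3, 267.6]
ee_rot: [0.962, 0.273, 0.001, -0.0]
contact_force: [0.4, 0.6, 1.0]
gripper_width: 74.9
grasp_force: 0.0
```

>>> {"api": "carry_out", "payload": {"slide": [[0, 0, 0], [0, 0, 0], [0, 0, 0], [0, 0, 0], [0, 0, 0], [0, 0, 0]], "roll": [0, 0, 0, 0, 0, 0], "claw": [0.06, 0.055, 0.05, 0.045, 0.03, 0.03]}}

```text
clock: 13.28
position: [529.9, 243.4, 267.5]
ee_rot: [0.962, 0.273, 0.0, -0.0]
contact_force: [-3.0, 1.3, 6.1]
gripper_width: 46.6
grasp_force: 61.2
```

Run:
```python
from h import *
st=read_state();print(st["position"],st["gripper_width"],st["grasp_force"],st["contact_force"])
q=get_image("wrist");save(q,"w3.png")
```

```text
[529.90030308 243.38146713 267.46659641] 46.560724815757204 61.21198654174805 [-2.98817944  1.30065279  6.05205957]
```

View pics/w3.png

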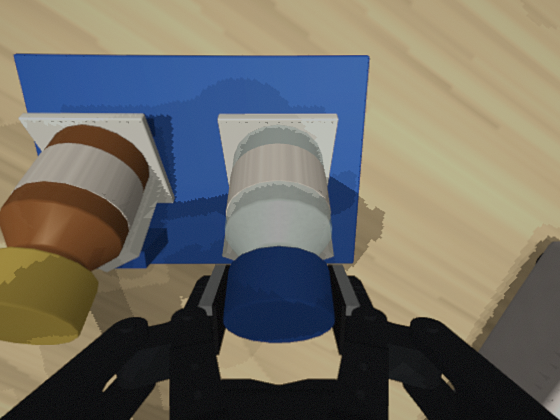

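The pads hold the blue cap squarely at (278,295). The bottle is still seated at its lean.

>>> {"api": "carry_out", "payload": {"slide": [[0, 0, -0.004], [0, 0, -0.015], [0, 0, -0.035], [0, 0, -0.06], [0, 0, -0.085], [0, 0, -0.1], [0, 0, -0.1]], "roll": [0, 0, 0, 0, 0, 0, 0], "claw": [0.03, 0.03, 0.03, 0.03, 0.03, 0.03, 0.03]}}

```text
clock: 14.2
position: [530.0, 243.1, 367.7]
ee_rot: [0.962, 0.273, 0.001, -0.0]
contact_force: [-0.2, -0.2, -1.7]
gripper_width: 46.6
grasp_force: 61.7
```

>>> {"api": "carry_out", "payload": {"slide": [[-0.02, 0.013, 0], [-0.06, 0.04, 0], [-0.11, 0.072, 0], [-0.16, 0.105, 0], [-0.21, 0.138, 0], [-0.26, 0.171, 0], [-0.305, 0.201, 0], [-0.333, 0.219, 0]], "roll": [2, 4, 7, 10, 13, 15.5, 18, 19.5], "claw": [0.03, 0.03, 0.03, 0.03, 0.03, 0.03, 0.03, 0.03]}}

```text
clock: 15.2
position: [359.6, -119.8, 365.7]
ee_rot: [0.994, 0.105, -0.001, -0.0]
contact_force: [0.7, -0.4, -1.4]
gripper_width: 46.3
grasp_force: 62.0
```

Run:
```python
from h import *
np.set_printoptions(precision=4,suppress=True)
st=read_state();M=R.from_quat(st["ee_rot"]).as_matrix();print('yaw',np.degrees(np.arctan2(M[1,0],M[0,0])),st["gripper_width"])
print(slide_to(st,[362.4,-118.7,120]))
p=get_image("scene");cv2.imwrite('pics/s5.png',cv2.resize(cv2.cvtColor(p["img"][60:300,180:460],cv2.COLOR_RGB2BGR),None,fx=2.4,fy=2.4))
```

```text
yaw 12.032042182806844 46.27279306212076
[ 0.0035 -0.0004  0.091 ]
```

View pics/s5.png

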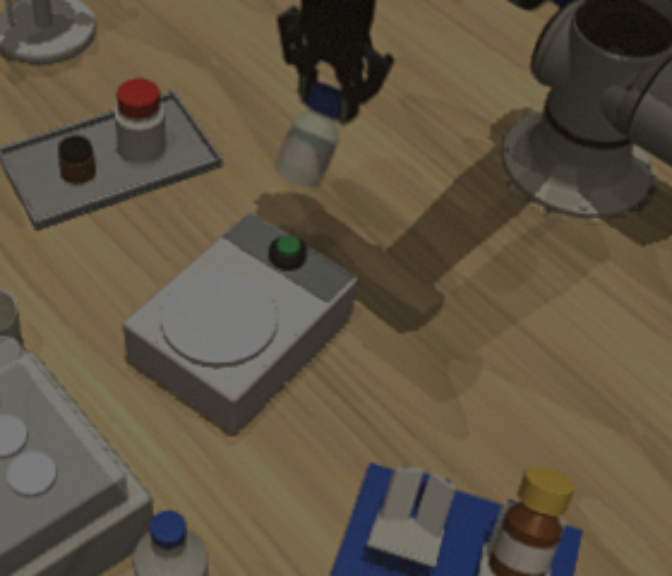

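The bottle hangs in the gripper at (310,140) with its bottom towards the stirrer, and the jar stands in the tray at (140,120). Next I lower the bottle in front of the stirrer's front face and push it against the face to straighten it in the grip.

>>> {"api": "carry_out", "payload": {"slide": [[0, 0, 0.02], [0, 0, 0.05], [0, 0, 0.075], [0, 0, 0.09], [0, 0, 0.09]], "roll": [0, 0, 0, 0, 0], "claw": [0.03, 0.03, 0.03, 0.03, 0.03]}}

```text
clock: 15.88
position: [360.8, -118.2, 275.2]
ee_rot: [0.994, 0.106, -0.003, -0.0]
contact_force: [0.4, 0.1, -1.7]
gripper_width: 46.0
grasp_force: 62.1
```

>>> {"api": "carry_out", "payload": {"slide": [[0.004, 0, 0], [0.008, 0, 0], [0.012, 0, 0], [0.016, 0, 0], [0.02, 0, 0], [0.024, 0, 0], [0.027, 0, 0], [0.03, 0, 0]], "roll": [0, 0, 0, 0, 0, 0, 0, 0], "claw": [0.03, 0.03, 0.03, 0.03, 0.03, 0.03, 0.03, 0.03]}}

```text
clock: 16.88
position: [386.3, -112.8, 275.2]
ee_rot: [0.994, 0.105, -0.009, -0.0]
contact_force: [-7.9, -5.0, 1.5]
gripper_width: 46.4
grasp_force: 63.2
```

>>> {"api": "carry_out", "payload": {"slide": [[0.004, 0, 0], [0.008, 0, 0], [0.012, 0, 0], [0.016, 0, 0], [0.02, 0, 0], [0.023, 0, 0], [0.025, 0, 0], [0.025, 0, 0]], "roll": [0, 0, 0, 0, 0, 0, 0, 0], "claw": [0.03, 0.03, 0.03, 0.03, 0.03, 0.03, 0.03, 0.03]}}

```text
clock: 17.88
position: [412.7, -107.1, 275.8]
ee_rot: [0.994, 0.106, -0.005, -0.0]
contact_force: [-6.5, -2.2, 0.6]
gripper_width: 46.1
grasp_force: 65.9
```

Run:
```python
from h import *
st=read_state();print(st["position"],st["contact_force"],st["wrist_torque"])
q=get_image("wrist");save(q,"w4.png")
```

```text
[ 412.71459348 -107.0951636   275.80101443] [-6.52811558 -2.1952662   0.60083054] [-0.68561209  2.27213139  0.005645  ]
```

View pics/w4.png

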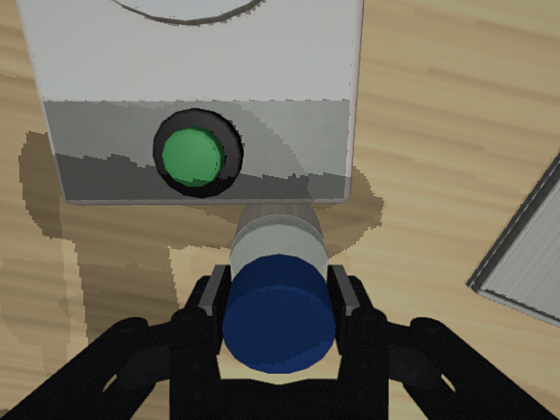

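The bottle now looks nearly upright against the housing: cap at (278,315), body touching the front face at (280,205). I'll back off, lift, and measure the tilt and base position.

>>> {"api": "carry_out", "payload": {"slide": [[-0.01, 0, 0], [-0.02, 0, 0], [-0.025, 0, -0.02], [-0.025, 0, -0.05], [-0.025, 0, -0.08], [-0.025, 0, -0.1], [-0.025, 0, -0.1], [-0.025, 0, -0.1]], "roll": [0, 0, 0, 0, 0, 0, 0, 0], "claw": [0.03, 0.03, 0.03, 0.03, 0.03, 0.03, 0.03, 0.03]}}

```text
clock: 18.92
position: [390.4, -111.8, 376.0]
ee_rot: [0.994, 0.106, -0.0, -0.0]
contact_force: [0.1, 0.2, -1.7]
gripper_width: 46.6
grasp_force: 65.4
```

Run:
```python
from h import *
np.set_printoptions(precision=4,suppress=True)
st=read_state();M=R.from_quat(st["ee_rot"]).as_matrix();print(st["position"],'yaw',np.degrees(np.arctan2(M[1,0],M[0,0])))
print('plate',slide_to(st,[578.7,-30,220]))
t=np.array(st["position"])
for n in("scene","top","wrist"):
    q=get_image(n);c=cloud(q,st);d=c-t
    H,S,V=[a.astype(int) for a in cv2.split(cv2.cvtColor(q["img"],cv2.COLOR_RGB2HSV))]
    L=d@M  # tool coords, z down
    m=(q["z_map"]>0)&(np.hypot(L[...,0],L[...,1])<60)
    b=m&(L[...,2]>185)&(L[...,2]<255)
    if b.sum()>20:
        P=L[b];print(n,b.sum(),[(z,P[abs(P[:,2]-z)<5][:,:2].min(0),P[abs(P[:,2]-z)<5][:,:2].max(0)) for z in(195,205,215,225,235,245) if (abs(P[:,2]-z)<5).sum()>3],'zmax',np.percentile(P[:,2],99))
    cap=m&(H>95)&(H<125)&(S>100)&(L[...,2]>120)&(L[...,2]<185)
    if cap.sum()>20:
        P=L[cap];print(n,'cap',len(P),P.min(0),P.max(0))
        if n=="wrist":
            k=P[:,2]<np.percentile(P[:,2],60)
            for _ in range(4):
                A=np.c_[P[k][:,:2],np.ones(k.sum())];co=np.linalg.lstsq(A,P[k][:,2],rcond=None)[0];k=abs(P@np.array([co[0],co[1],-1])+co[2])<1.5
            print('top plane slopes deg',np.degrees(np.arctan(co[:2])),k.sum(),P[k].mean(0))
```

```text
[ 390.4229 -111.7908  376.0094] yaw 12.170779097039079
plate [ 0.2014 -0.0402  0.0012]
scene 388 [(195, array([-11.4644, -26.9614]), array([29.8367, 21.1345])), (205, array([ -9.787, -27.651]), array([29.9983, 22.2104])), (215, array([ -8.8808, -29.5158]), array([30.6244, 17.2287])), (225, array([ -7.7318, -29.0777]), array([31.6626, 23.5386])), (235, array([ -5.4693, -29.5168]), array([33.4264, 23.2091])), (245, array([ -4.8425, -29.6368]), array([30.7434, 15.8211]))] zmax 244.04618438017266
scene cap 127 [-20.5175 -19.2121 139.1219] [ 20.3195  21.3177 161.0743]
top 176 [(195, array([  9.2411, -25.0674]), array([28.0878, 18.645 ])), (205, array([  6.6829, -27.3138]), array([29.5523, 21.5799])), (215, array([  1.4612, -27.9241]), array([31.0105, 20.1074])), (225, array([  3.7489, -27.8026]), array([31.8559, 19.7236])), (235, array([ 16.2701, -24.0932]), array([32.8579, 15.7303])), (245, array([ 11.026 , -26.7728]), array([33.4594, 19.9881]))] zmax 244.669601868146
wrist 3470 [(195, array([  3.8362, -26.8072]), array([26.6707, 27.2251])), (205, array([  2.6946, -27.8007]), array([27.895 , 27.3283])), (215, array([  5.2709, -27.5926]), array([28.8312, 27.6232])), (225, array([ 12.2916, -25.8328]), array([29.9269, 25.9056])), (235, array([ 10.121 , -26.4293]), array([31.0334, 26.8347])), (245, array([ 10.5495, -26.8814]), array([31.3168, 26.5887]))] zmax 241.6648548859951
wrist cap 10883 [-32.6152 -53.9267 120.1089] [ 17.4432  54.3486 167.356 ]
top plane slopes deg [-6.8084  0.1362] 7808 [ -6.8471   0.1875 142.1455]
```

Residual tilt is about 6°, with the base about 248 mm below the TCP. Setting it down on its edge will straighten that. Moving over the plate now.

>>> {"api": "carry_out", "payload": {"slide": [[0.01, -0.002, 0], [0.04, -0.008, 0], [0.08, -0.016, 0], [0.12, -0.024, 0], [0.16, -0.032, 0], [0.185, -0.038, 0], [0.198, -0.04, 0], [0.198, -0.04, 0]], "roll": [0, 0, 0, 0, 0, 0, 0, 0], "claw": [0.03, 0.03, 0.03, 0.03, 0.03, 0.03, 0.03, 0.03]}}

```text
clock: 20.08
position: [576.5, -30.6, 375.8]
ee_rot: [0.994, 0.106, -0.001, 0.0]
contact_force: [0.3, 0.6, -2.3]
gripper_width: 46.4
grasp_force: 65.4
```

>>> {"api": "carry_out", "payload": {"slide": [[0, 0, 0.01], [0, 0, 0.022], [0, 0, 0.03], [0, 0, 0.034], [0, 0, 0.037], [0, 0, 0.039], [0, 0, 0.041], [0, 0, 0.041]], "roll": [0, 0, 0, 0, 0, 0, 0, 0], "claw": [0.03, 0.03, 0.03, 0.03, 0.03, 0.03, 0.03, 0.03]}}

```text
clock: 21.08
position: [576.0, -30.9, 335.7]
ee_rot: [0.994, 0.106, -0.0, -0.0]
contact_force: [0.6, 0.8, -2.6]
gripper_width: 46.4
grasp_force: 65.4
```

>>> {"api": "carry_out", "payload": {"slide": [[0, 0, 0.001], [0, 0, 0.002], [0, 0, 0.003], [0, 0, 0.004], [0, 0, 0.005], [0, 0, 0.006]], "roll": [0, 0, 0, 0, 0, 0], "claw": [0.03, 0.03, 0.03, 0.03, 0.03, 0.03]}}

```text
clock: 21.82
position: [577.1, -30.5, 334.2]
ee_rot: [0.994, 0.107, 0.003, 0.0]
contact_force: [-2.2, 3.0, 17.9]
gripper_width: 46.5
grasp_force: 67.6
```

>>> {"api": "carry_out", "payload": {"slide": [[0, 0, 0.001], [0, 0, 0.002], [0, 0, 0.003], [0, 0, 0.004], [0, 0, 0.005], [0, 0, 0.005]], "roll": [0, 0, 0, 0, 0, 0], "claw": [0.03, 0.03, 0.03, 0.03, 0.03, 0.03]}}

```text
clock: 22.58
position: [578.9, -30.0, 333.1]
ee_rot: [0.994, 0.108, 0.008, 0.001]
contact_force: [-1.9, 4.6, 25.6]
gripper_width: 46.3
grasp_force: 69.4
```

```bash
cat > tilt.py <<'E'
from h import *
np.set_printoptions(precision=2,suppress=True)
st=read_state();M=R.from_quat(st["ee_rot"]).as_matrix();t=np.array(st["position"]);print(t,st["contact_force"])
q=get_image("wrist");c=cloud(q,st);L=(c-t)@M
H,S,V=[a.astype(int) for a in cv2.split(cv2.cvtColor(q["img"],cv2.COLOR_RGB2HSV))]
m=(q["z_map"]>0)&(np.hypot(L[...,0],L[...,1])<60);P=L[m]
for z in(195,205,215,225,235,245):
    k=P[abs(P[:,2]-z)<5]
    if len(k)>3:print(z,k[:,:2].min(0),k[:,:2].max(0))
cap=m&(H>95)&(H<125)&(S>120)&(V>40)&(np.hypot(L[...,0],L[...,1])<25)&(L[...,2]>125);P=L[cap];k=P[:,2]<150
for _ in range(4):
    A=np.c_[P[k][:,:2],np.ones(k.sum())];co=np.linalg.lstsq(A,P[k][:,2],rcond=None)[0];k=abs(P@np.array([co[0],co[1],-1])+co[2])<1.5
print('cap top slopes deg',np.degrees(np.arctan(co[:2])),k.sum(),P[k].mean(0),cv2.minEnclosingCircle(P[k][:,:2].astype(np.float32)))
E
python3 tilt.py
```

```text
[578.85 -29.96 333.1 ] [-1.91  4.61 25.61]
195 [  1.74 -27.03] [23.27 26.78]
205 [ -0.12 -27.76] [23.69 27.49]
215 [  5.77 -26.28] [24.23 26.04]
225 [  6.92 -26.21] [24.76 25.59]
235 [  6.56 -26.23] [25.04 25.07]
245 [-33.88 -59.94] [55.98 59.98]
cap top slopes deg [-2.71  0.34] 7262 [ -3.93   0.1  141.52] ((-6.603085041046143, 0.28219786286354065), 23.25898551940918)
```

Tilt is down to about 2.5°, with the base within about 3 mm of the plate's centre. Releasing.

>>> {"api": "carry_out", "payload": {"slide": [[0, 0, -0.004], [0, 0, -0.006], [0, 0, -0.006], [0, 0, -0.006], [0, 0, -0.006], [0, 0, -0.006], [0, 0, -0.006]], "roll": [0, 0, 0, 0, 0, 0, 0], "claw": [0.03, 0.03, 0.049, 0.053, 0.06, 0.075, 0.085]}}

```text
clock: 23.5
position: [576.0, -31.0, 330.5]
ee_rot: [0.994, 0.106, -0.0, 0.0]
contact_force: [-0.5, -1.4, -0.1]
gripper_width: 84.5
grasp_force: 0.0
```

>>> {"api": "carry_out", "payload": {"slide": [[0, 0, -0.005], [0, 0, -0.03], [0, 0, -0.06], [0, 0, -0.09], [0, 0, -0.11], [0, 0, -0.11]], "roll": [0, 0, 0, 0, 0, 0], "claw": [0.085, 0.085, 0.085, 0.085, 0.085, 0.085]}}

```text
clock: 24.25
position: [576.1, -30.9, 442.8]
ee_rot: [0.994, 0.106, 0.002, -0.0]
contact_force: [0.0, 0.8, -0.5]
gripper_width: 84.7
grasp_force: 0.0
```

```bash
cat > chk.py <<'E'
from h import *
np.set_printoptions(precision=2,suppress=True)
for n in("wrist","scene"):
    st=read_state();q=get_image(n);c=cloud(q,st);x,y,z=c[...,0],c[...,1],c[...,2]
    H,S,V=[a.astype(int) for a in cv2.split(cv2.cvtColor(q["img"],cv2.COLOR_RGB2HSV))]
    m=(q["z_map"]>0)&(H>95)&(H<125)&(S>100)&(abs(z-190)<4)&(np.hypot(x-578,y+30)<50);P=c[m]
    if len(P)>10:
        A=np.c_[P[:,:2],np.ones(len(P))];co=np.linalg.lstsq(A,P[:,2],rcond=None)[0]
        print(n,'blue',len(P),P.mean(0),cv2.minEnclosingCircle(P[:,:2].astype(np.float32)),'slope',np.degrees(np.arctan(co[:2])))
    m=(q["z_map"]>0)&(H>45)&(H<85)&(S>100)&(z>78)&(z<110)&(np.hypot(x-462,y+56)<40);P=c[m]
    if len(P)>10:print(n,'green',len(P),P.mean(0),cv2.minEnclosingCircle(P[:,:2].astype(np.float32)),np.percentile(P[:,2],[50,90]))
M=R.from_quat(st["ee_rot"]).as_matrix();print(st["position"]);print('slide to button, tips 15 above',slide_to(st,[461.7,-56,95+15+173-grip_point_offset()]))
E
python3 chk.py
```

```text
wrist blue 3074 [580.39 -30.06 189.86] ((579.43310546875, -30.18674659729004), 23.713869094848633) slope [-0.24 -0.02]
wrist green 522 [460.9  -55.75  94.98] ((459.8084716796875, -56.45045471191406), 20.88492774963379) [96.34 97.46]
scene blue 204 [581.16 -28.86 188.98] ((581.2626342773438, -28.9212589263916), 23.611623764038086) slope [-0.6   0.35]
scene green 77 [462.64 -53.74  94.79] ((461.665283203125, -56.827720642089844), 15.517132759094238) [95.31 98.03]
[575.8  -30.92 441.1 ]Traceback (most recent call last):
  File "chk.py", line 12, in <module>
    M=R.from_quat(st["ee_rot"]).as_matrix();print(st["position"]);print('slide to button, tips 15 above',slide_to(st,[461.7,-56,95+15+173-grip_point_offset()]))
                                                                                                                                          ~~~~~~~~~~~~~~~~~^^
TypeError: 'float' object is not callable
```

The blue bottle stands upright (slope under 1°) about 2 mm from the plate's centre. On to the button with the fingers shut.

>>> {"api": "carry_out", "payload": {"slide": [[-0.05, 0, 0], [-0.1, 0, 0], [-0.117, 0, 0], [-0.117, 0, 0.05], [-0.117, 0, 0.1], [-0.117, 0, 0.14], [-0.117, 0, 0.157], [-0.117, 0, 0.157]], "roll": [0, 0, 0, 0, 0, 0, 0, 0], "claw": [0.0, 0.0, 0.0, 0.0, 0.0, 0.0, 0.0, 0.0]}}

```text
clock: 25.35
position: [461.4, -55.7, 281.8]
ee_rot: [0.994, 0.106, -0.002, 0.0]
contact_force: [0.4, -0.4, 0.9]
gripper_width: -0.1
grasp_force: 0.0
```

>>> {"api": "carry_out", "payload": {"slide": [[0, 0, 0.006], [0, 0, 0.011], [0, 0, 0.014], [0, 0, 0.017], [0, 0, 0.019]], "roll": [0, 0, 0, 0, 0], "claw": [0.0, 0.0, 0.0, 0.0, 0.0]}}

```text
clock: 25.98
position: [461.7, -55.6, 265.0]
ee_rot: [0.994, 0.106, 0.0, 0.0]
contact_force: [-0.2, 0.8, 4.2]
gripper_width: -0.1
grasp_force: 1.8
```

>>> {"api": "carry_out", "payload": {"slide": [[0, 0, 0.002], [0, 0, 0.004], [0, 0, 0.006], [0, 0, 0.006], [0, 0, 0.006]], "roll": [0, 0, 0, 0, 0], "claw": [0.0, 0.0, 0.0, 0.0, 0.0]}}

```text
clock: 26.6
position: [461.8, -55.5, 263.7]
ee_rot: [0.994, 0.107, 0.001, 0.001]
contact_force: [-13.0, 4.1, 38.6]
gripper_width: 0.2
grasp_force: 19.4
```

The button is at its stop (38 N, travel held). Retreating.

>>> {"api": "carry_out", "payload": {"slide": [[0, 0, -0.01], [0, 0, -0.04], [0, 0, -0.09], [0, 0, -0.14], [0, 0, -0.17], [0, 0, -0.17]], "roll": [0, 0, 0, 0, 0, 0], "claw": [0.0, 0.0, 0.0, 0.0, 0.0, 0.0]}}

```text
clock: 27.35
position: [461.9, -55.6, 431.0]
ee_rot: [0.994, 0.106, 0.003, -0.0]
contact_force: [-0.0, -0.4, -0.6]
gripper_width: -0.0
grasp_force: 0.0
```

```bash
sed -i '$d' chk.py; python3 chk.py
python3 - <<'E'
from h import *
p=get_image("scene");save(p,"s6.png")
E
```

```text
wrist blue 5466 [578.01 -30.48 189.96] ((578.0701293945312, -30.41709327697754), 23.525659561157227) slope [0.32 0.04]
wrist green 672 [459.77 -55.81  95.63] ((461.0397644042969, -55.428043365478516), 19.378822326660156) [96.57 97.6 ]
scene blue 225 [581.52 -28.59 189.06] ((580.7084350585938, -29.09512710571289), 24.717103958129883) slope [-0.71  0.65]
scene green 66 [462.43 -54.46  94.64] ((461.6592102050781, -57.359764099121094), 15.687222480773926) [95.21 97.26]
```

View pics/s6.png

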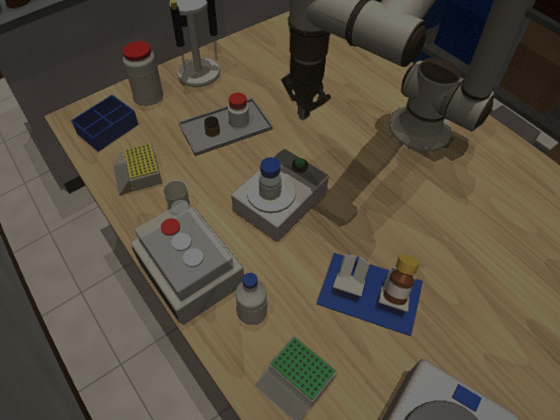

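The jar stands in the tray at (238,112), the blue bottle on the plate's middle at (270,180), the button is up at (300,163), and everything else is where it was.

```bash
python3 -c "
from bench import job_done
print(job_done())"
```

```text
the job is handed in; nothing more can be done
None
```

The job is handed in: the jar stands upright in the tray, the blue-capped bottle is upright within about 4 mm of the plate's centre, and the start button was pushed to its stop and has sprung back; no verdict was returned.

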